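Shim the rocking plant stand

TASK

The low plant stand rocks because one of its four legs has lost its black rubber foot. With the fingertips only, push the wooden wedge along the bench, thin edge first, under that bare leg until the stand is level and no longer rocks; then press down firmly on the top of the leg straight across from it to prove it, and let go. Do not lift or tip anything, do not shove the stand out of its place, and leave the other things lying where they are.

Things in the scene. Friction and masses are not known exactly. Their poses are not given: they have to be found in the camera images.
- stand: loose low plant stand, legs 60 mm high, with a square-potted plant fixed on it (leaves to 155 mm), 0.9 kg in all. Origin: middle, in the plane of its three rubber feet; z up, -y toward the bare leg, +y toward the opposite leg, side legs at x = +-110 mm; underside of bars z = 26 mm. Starts leaning 4 degrees onto the bare leg, opposite foot in the air; level when z is vertical
- bare_foot (a point): lowest point of the bare leg (22 mm dowel with a rounded wood end, 11 mm radius), at (0, -110, 8) mm in the stand's frame, so 8 mm short; starts resting on the bench. A push of 1 to 4 N drives the wedge under it until the stand is level; then the push gets stiffer and the stand tips the other way or slides
- opposite_top (a point): middle of the flat top (22 mm across) of the leg opposite the bare one, at (0, 110, 60) mm in the stand's frame: the place to press from above
- opposite_leg: the leg opposite the bare one, 22 mm dowel with a 28 mm round rubber foot, part of the stand; origin on its axis at the underside of its rubber foot, axes as the stand's
- bare_leg: the leg without rubber foot, part of the stand; origin on its axis 8 mm below its rounded end, axes as the stand's
- wedge: loose pale wooden wedge, flat on the bench, 44 mm wide, 117 mm long, 0.1 kg. Origin: under the middle of its thin edge; +y from thick end to thin edge, z up. Top rises evenly from 2 mm at the thin edge to 20 mm 95 mm behind it, then a flat heel. Starts 20 to 60 mm short of the bare leg, pointing roughly at it; the stand is level with the thin edge some 28 mm past the leg's axis
- wedge_back (a point): middle of the wedge's upright back face (44 mm wide, 20 mm high), 10 mm above the bench, 117 mm behind the thin edge: the place to push. Friction holds the wedge where it is left
- stone: polished pale pebble, 30x22x16 mm, loose beside the wedge; origin under its middle; not to be disturbed
- paver: short strip of two stone cubes, 22x43x14 mm, loose beside the wedge on the other side; origin under its middle; not to be disturbed
- clay_pot: small empty clay pot, 62 mm wide, 56 mm high, loose behind the work; origin under its middle; not to be disturbed
- pruners: secateurs with red handles, 179x58x18 mm, lying loose to the right of the work; origin under their middle; not to be disturbed
Things that resemble listed ones, but are neither listed nor needed, are in the scene too. There is more than one size of the wedge; the job needs the smaller.

How it is judged (in metres and radians):
On the way, in this order (a step that is already met when the one before it is completed fails the run):
1. the wedge carries the bare leg and the stand is level to 0.8 degrees (angle between stand's own z axis and vertical below 0.014 rad and contact force between wedge and bare_leg above 0.1 N), for 0.2 s.
2. the fingers press on the opposite leg with more than 3 N and the stand stays level to 0.8 degrees (angle between stand's own z axis and vertical below 0.014 rad and contact force between the fingers and opposite_leg above 3 N), for 0.2 s.
At the end, for the whole second after the job is handed in: The stand is level to 0.8 degrees (0.014 rad) and at rest, the bare leg resting on the wedge with more than 0.1 N, the wedge lying flat on the bench and at rest (all of step 1 and linear speed of each of wedge, stand below 0.01 m/s and angle between wedge's own z axis and vertical below 0.03 rad); the robot touches nothing.
It fails at once if the wedge is lifted or tipped off the bench (thin edge 12 mm up, back 12 mm up, or over 0.15 rad) (height (world z) of wedge above 0.012 m or height (world z) of wedge_back above 0.022 m or angle between wedge's own z axis and vertical above 0.15 rad).
It fails at once if the stand is lifted by 12 mm or tipped over 0.12 rad (height (world z) of stand above 0.012 m or angle between stand's own z axis and vertical above 0.12 rad).
It fails at once if the stand is shoved more than 30 mm from its place (distance of stand from where it was at the start of the episode above 0.03 m).
It fails at once if the pebble, stone strip, clay pot or secateurs are moved more than 20 mm (distance of any of stone, paver, clay_pot, pruners from where it was at the start of the episode above 0.02 m).
It also fails if it takes over 51 s, if anything falls off the work surface, if the arm or the gripper's body presses on something with over 40 N, if the wrist force passes 120 N, or if a joint passes its speed limit or range.

ROBOT

A 6-joint arm with a two-finger parallel gripper is mounted at the origin on a cart in front of the work surface, level with it; the furniture and walls round the work are solid. World frame = base frame: x ahead of the robot, y to its left, z up, the work surface at z = 0. Lengths are in mm, angles in rad, forces in N, time in s.
With the tool pointing down it reaches from about 350 to 875 mm from the base axis. Payload 4.2 kg.
Tool frame: the origin (TCP) lies on the centre line of the jaws, within the pads' length; the fingertips stand 22 mm ahead of it and the grasp point (between the pads) lies 3 mm ahead of it (arm.nose_length is the distance from the TCP to the fingertips, in mm); z points along the fingers, x is the direction in which the jaws open and shut, and the axes are right-handed (so a half turn about z gives the same grasp; the last joint's range is limited). The gripper opens to 85 mm and grips with 20 to 120 N. Pads are 22 mm wide; open, the fingers measure 114 mm over their backs; the gripper's body (76 mm by 85 mm) begins 54 mm behind the grasp point. The pads swing forward as they close: fully open they stand 13 mm farther back than shut.
Start: joints at [-0.904, 0.385, 0.008, 0, -1.194, -0.259], TCP at [247.882, -573.719, 253.312] pointing down, gripper open.
Joint ranges: [-3.14, 3.14], [-1.21, 2.06], [-1.07, 1.41], [-3.16, 2.05], [-2.99, -0.16], [-3.1, 3.1]. Speed limits (rad/s): [2.79, 2.79, 3.14, 3.14, 3.14, 3.14].

INTERFACE

Orientations are given as a unit quaternion [x, y, z, w].
In Python, from bench import telemetry, get_image, workorder, nets, arm gives the robot as it stands.
- The arm moves only by the tool apply_moves, never from a script. Its argument "steps" is a list of rows, each an object with "hand": the opening, from 0 (shut) to 1 (fully open); "xyz": the shift along the tool's x, y, z in cm, a list of three; "delta_rot": the turn, a rotation vector about the tool's x, y, z in rad, a list of three. In form: [{"hand": hand, "xyz": [x, y, z], "delta_rot": [wx, wy, wz]}, ...]. A call has 1 to 12 rows; each row is the pose to reach, as a shift and turn from the pose commanded when the call began, along the tool's axes at that moment; what a row does not reach only later rows make up. A row lasts 1/12 s, in which the tool goes at most 41.7 mm and 7.16 degrees, less where a joint would pass 70% of its speed; a pose out of reach is approached as far as the arm can. A call with a gripper value outside its range is refused whole. The fingers move at their own pace and stop on an object; the grip force is fixed at half the most. Time passes only in rows, so rows that repeat a pose let the fingers close. It gives the time, the measured TCP pose, the force and the opening at its end, in the units of the state.
- telemetry.read_state(): the state, without advancing time (a new reading comes with each control period).
- get_image(name): name is "side" or "top" or "wrist"; returns a dict with "frame" (420x560x3 uint8, blue, green, red), "fx", "fy", "cx", "cy" (pixels), "distortion" ([k1, k2, p1, p2, k3] as OpenCV has them; the pictures are not rectified), "origin" and "orientation" of the camera in the world. Camera axes: x right, y down, z forward; pixel columns grow to the right and rows downward; lengths in mm; the calibration is good to about 2 mm. A picture is of the moment at which its call begins. There is no depth.
- workorder.job_done(): hands the job in, once; it reports no verdict.
Trained networks look in a picture, given as the dict that the camera call returned (one of the last four; its "shot" number tells which), for a name from the list of things; names that differ only in an ending like _2 or _b are one class to them, and where a whole thing is asked for, a point or a joint stands for the part that bears it (a point fixed in the world has none). Each returns a list of dicts, best first, with "confidence" (0 to 1); they miss things now and then, are a little off and sometimes report something else, mostly with a low value. They report only what shows in the picture. A call takes as long as a camera call. They do not tell look-alikes from the thing itself.
- nets.recognise(picture, label): "xyz" ([x, y, z] in mm, in world coordinates, good to about 4 mm: the middle of the surface that is visible of it).
- nets.outline_of(picture, label): "pixels" (420x560 bool, what is visible of it).
- nets.pinpoint(picture, label): "xyz" ([x, y, z] in mm, in world coordinates, good to about 4 mm: a listed point, or the origin of a listed thing).
The state is a dict: "clock": time; "joints": joint angles; "joint_vel": joint speeds; "joint_efforts": joint torques, N m; "position": TCP position; "ee_rot": TCP orientation; "contact_force": force on the tool from outside, world axes, zero at the start; "wrist_torque": the same for the moment, N m; "gripper_width": finger opening in mm.
Only numpy, scipy, OpenCV 4.12 (cv2) and the standard library are available. Lean on these libraries where they do the work, as an engineer would, in place of code of your own. Each camera call takes 0.05 s, during which the arm holds its last target.

## Working session

There is one attempt and no reset: what is moved stays moved. The work goes in short steps, Python scripts to look and compute and a tool call to move; the robot and the scene stay as the last step left them, time stands still between calls to the robot, and variables do not carry over. Pictures are saved under pics/ and viewed, and the job is handed in when it is done.

Besides the shell and the picture viewer there is one more tool, called by a JSON object that holds its "fn" and its "kwargs". apply_moves: Moves the arm, as the interface text tells. Its arguments: {"type":"object","properties":{"steps":{"type":"array"}},"required":["steps"]}

```bash
ls; mkdir -p pics
cat > h.py <<'E'
import numpy as np,cv2
from bench import telemetry,get_image,workorder,nets,arm
from scipy.spatial.transform import Rotation as R
def cam(p):
    K=np.array([[p['fx'],0,p['cx']],[0,p['fy'],p['cy']],[0,0,1.]]);d=np.array(p['distortion'],float)
    o=np.array(p['origin'],float);q=p['orientation'];M=R.from_quat(q).as_matrix() if np.size(q)==4 else np.array(q)
    return K,d,o,M
def proj(p,X):
    K,d,o,M=cam(p);X=np.atleast_2d(np.array(X,float));rv=cv2.Rodrigues(M.T)[0]
    return cv2.projectPoints(X,rv,-M.T@o,K,d)[0][:,0]
def back(p,uv,z):
    K,d,o,M=cam(p);u=cv2.undistortPoints(np.array(uv,float).reshape(-1,1,2),K,d)[:,0]
    r=np.c_[u,np.ones(len(u))]@M.T
    return o+r*((z-o[2])/r[:,2])[:,None]
E
python3 - <<'E'
from h import *
s=telemetry.read_state();print(s['clock'],s['position'],s['ee_rot'],s['contact_force'],arm.nose_length)
for n in('top','side','wrist'):
    p=get_image(n);cv2.imwrite(f'pics/{n}0.png',p['frame']);print(n,p['shot'],p['origin'],p['orientation'],p['fx'])
    if n=='wrist':continue
    for l in('stand','wedge','wedge_back','bare_foot','opposite_top','stone','paver','clay_pot','pruners'):
        r=nets.pinpoint(p,l)
        for a in r[:3]:print(' ',l,np.round(a['xyz'],1),round(a['confidence'],2),proj(p,a['xyz'])[0].round())
print(telemetry.read_state()['clock'])
E
```

```text
pics
0.0 [ 247.69960341 -573.23536975  252.1997722 ] [ 5.49337791e-01  8.35599670e-01  5.69097479e-04 -9.26821748e-04] [-0.08515971  0.31239085 -0.08612638] 22.0
top 1 [ 506.18127246  -99.24669825 1317.45817215] [ 0.71456949 -0.69883616  0.02129384 -0.02377039] 545.4878843387141
  stand [551.9 119.3  -1.9] 0.87 [193. 219.]
  stand [540.8   9.   -6.7] 0.75 [238. 224.]
  wedge [ 413.1 -143.3    0.8] 0.89 [300. 279.]
  wedge [545.  -30.5   1.6] 0.87 [254. 223.]
  wedge_back [263.8 -74.   15. ] 0.88 [269. 341.]
  wedge_back [ 548.  -144.7   11.6] 0.77 [302. 223.]
  bare_foot [544.2   3.1  -1.7] 0.66 [240. 223.]
  opposite_top [564.  219.9  62.9] 0.54 [146. 211.]
  stone [ 6.356e+02 -3.250e+01  1.000e-01] 0.58 [256. 186.]
  paver [ 4.451e+02 -9.400e+00  2.000e-01] 0.46 [244. 264.]
  clay_pot [758.7  -8.2  -5.1] 0.78 [247. 136.]
  pruners [ 582.6 -427.9   -2.6] 0.78 [417. 211.]
side 2 [341.91050189 664.2810671  429.89655897] [-0.1159622   0.82941317 -0.53924732  0.08853748] 384.6000767682651
  stand [555.4 114.2  -0.6] 0.67 [260. 295.]
  wedge [542.  -27.4   2.3] 0.7 [287. 256.]
  wedge [ 4.111e+02 -1.431e+02 -2.000e-01] 0.66 [355. 240.]
  wedge [553.7 113.2  -0.8] 0.41 [261. 295.]
  wedge_back [261.6 -80.6  14.7] 0.93 [426. 256.]
  wedge_back [ 544.9 -141.2    5.6] 0.6 [299. 231.]
  opposite_top [563.7 219.8  68.5] 0.57 [230. 297.]
  paver [449.7 -10.8   0.6] 0.71 [329. 267.]
  clay_pot [762.1   3.   -2.6] 0.61 [190. 252.]
  clay_pot [ 584.6 -425.9    5.2] 0.36 [309. 189.]
  pruners [ 582.2 -428.3    1.8] 0.73 [310. 190.]
wrist 3 [ 171.53184293 -607.45778119  373.71801554] [0.54261396 0.82400409 0.13658783 0.08905677] 366.16566353930517
1.05
```

View pics/top0.png

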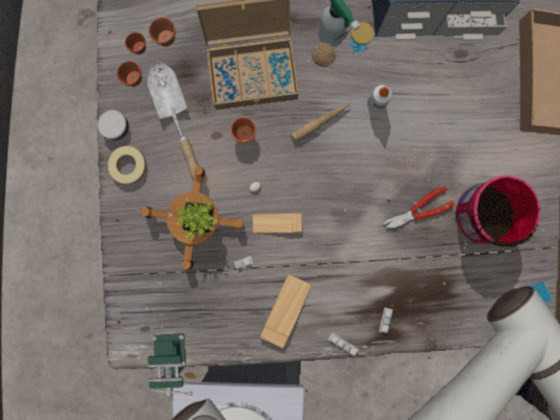

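View pics/side0.png

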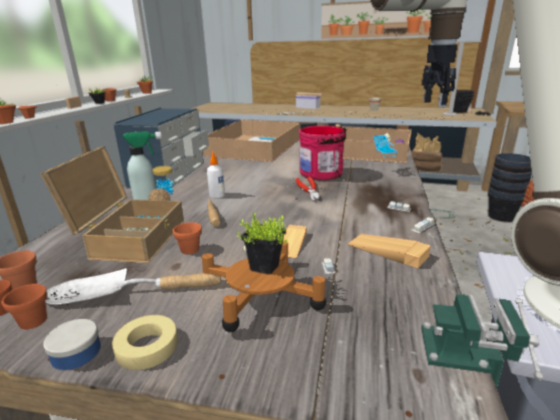

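Run:
```python
import cv2
a=cv2.imread('pics/top0.png')[160:300,120:330]
cv2.imwrite('pics/crop0.png',cv2.resize(a,None,fx=3.8,fy=3.8,interpolation=cv2.INTER_CUBIC))
```

```text
(no output)
```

View pics/crop0.png

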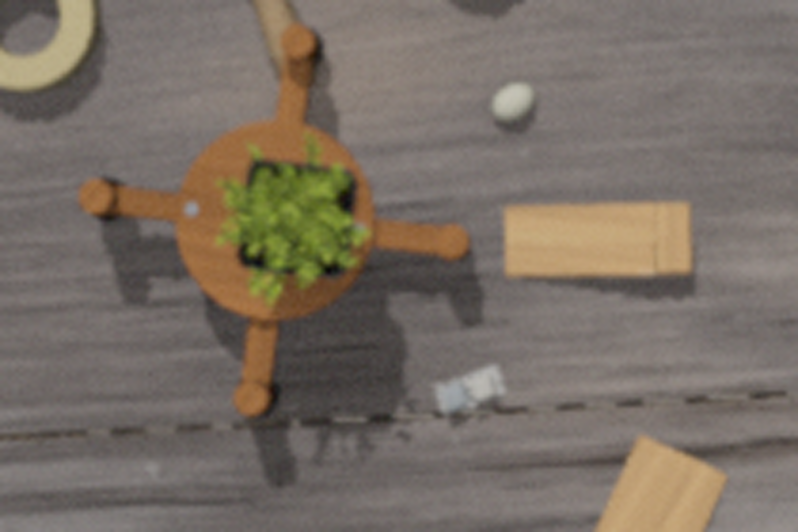

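The smaller wedge is at (278,223); the look-alike at (286,311) is longer and lies askew, so I reject it. The bare leg is the stand's right-hand leg at (240,224), the opposite leg is at (146,212), the pebble is at (255,187) and the strip at (244,263). Next I measure them precisely.

Run:
```python
from h import *
p=get_image('top')
b=back(p,[[239.7,223.9]],52)[0];o=back(p,[[145.5,211.8]],67.7)[0];s1=back(p,[[198.9,171.3]],60)[0];s2=back(p,[[186.6,264.7]],60)[0]
print('bare',b,'opp',o,'sides',s1,s2, np.linalg.norm(b-o),np.linalg.norm(s1-s2))
d=(b-o)[:2];d/=np.linalg.norm(d);print('dir',d)
r=nets.outline_of(p,'wedge')
for a in r[:3]:
    m=a['pixels'].astype(np.uint8);c=max(cv2.findContours(m,0,1)[0],key=cv2.contourArea)
    bx=cv2.boxPoints(cv2.minAreaRect(c));print(a['confidence'],bx.round(1).tolist(), back(p,bx,10).round(1).tolist())
print(back(p,[[120+505/3.8,160+205/3.8],[120+505/3.8,160+276/3.8]],2).round(1).tolist(), back(p,[[120+691/3.8,160+203/3.8],[120+691/3.8,160+276/3.8]],20).round(1).tolist())
for n in('stone','paver'):
  for a in nets.outline_of(p,n)[:2]:
    m=a['pixels'];y,x=np.nonzero(m);print(n,a['confidence'],back(p,[[x.mean(),y.mean()]],8).round(1))
```

```text
bare [5.40270891e+02 1.80737374e-01 5.20000000e+01] opp [562.59618751 219.15891342  67.7       ] sides [660.29648629  98.27197422  60.        ] [442.78833945 120.29044526  60.        ] 220.67249592631674 218.6197772590107
dir [-0.10142639 -0.99484305]
0.95 [[258.0, 337.8999938964844], [286.79998779296875, 273.6000061035156], [311.6000061035156, 284.70001220703125], [282.8999938964844, 349.0]] [[269.7, -46.8, 10.0], [425.1, -112.0, 10.0], [399.8, -171.9, 10.0], [244.4, -106.7, 10.0]]
0.79 [[253.0, 231.0], [253.0, 213.0], [301.0, 213.0], [301.0, 231.0]] [[525.1, -28.9, 10.0], [568.3, -27.8, 10.0], [570.9, -143.0, 10.0], [527.7, -143.9, 10.0]]
[[566.4, -27.2, 2.0], [521.3, -28.3, 2.0]] [[569.4, -144.7, 20.0], [523.7, -145.6, 20.0]]
stone 0.47 [[633.6 -30.6   8. ]]
```

```bash
cat >> h.py <<'E'
def down(ang): # tool x at angle ang (rad) in world, z down
    c,s=np.cos(ang),np.sin(ang);return np.array([[c,s,0],[s,-c,0],[0,0,-1.]])
def plan(tp,ang,p0=None):
    s=telemetry.read_state();R0=R.from_quat(s['ee_rot']).as_matrix();p0=np.array(s['position'] if p0 is None else p0)
    print('cm',(R0.T@(np.array(tp)-p0)/10).round(2),'rv',R.from_matrix(R0.T@down(ang)).as_rotvec().round(3))
E
python3 - <<'E'
from h import *
plan([547,-180,150],np.deg2rad(181.3),[247.882,-573.719,253.312])
E
```

```text
cm [24.28 43.07 10.33] rv [ 0.    -0.    -1.186]
```

View pics/wrist0.png

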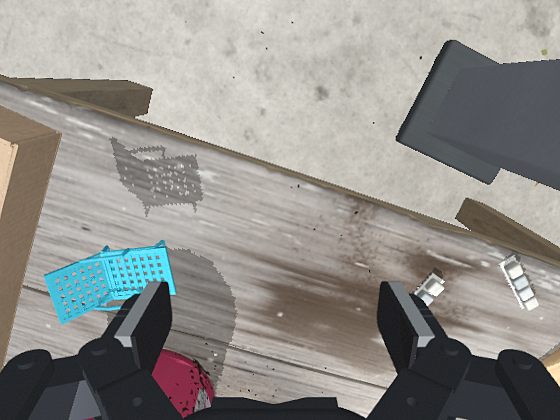

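{"fn": "apply_moves", "kwargs": {"steps": [{"hand": 0.25, "xyz": [24.3, 43.1, 10.3], "delta_rot": [0, 0, -1.186]}, {"hand": 0.25, "xyz": [24.3, 43.1, 10.3], "delta_rot": [0, 0, -1.186]}, {"hand": 0.25, "xyz": [24.3, 43.1, 10.3], "delta_rot": [0, 0, -1.186]}, {"hand": 0.25, "xyz": [24.3, 43.1, 10.3], "delta_rot": [0, 0, -1.186]}, {"hand": 0.25, "xyz": [24.3, 43.1, 10.3], "delta_rot": [0, 0, -1.186]}, {"hand": 0.25, "xyz": [24.3, 43.1, 10.3], "delta_rot": [0, 0, -1.186]}, {"hand": 0.25, "xyz": [24.3, 43.1, 10.3], "delta_rot": [0, 0, -1.186]}, {"hand": 0.25, "xyz": [24.3, 43.1, 10.3], "delta_rot": [0, 0, -1.186]}, {"hand": 0.25, "xyz": [24.3, 43.1, 10.3], "delta_rot": [0, 0, -1.186]}, {"hand": 0.25, "xyz": [24.3, 43.1, 10.3], "delta_rot": [0, 0, -1.186]}, {"hand": 0.25, "xyz": [24.3, 43.1, 10.3], "delta_rot": [0, 0, -1.186]}, {"hand": 0.25, "xyz": [24.3, 43.1, 10.3], "delta_rot": [0, 0, -1.186]}]}}

```text
clock: 2.25
position: [545.0, -182.1, 151.4]
ee_rot: [-0.012, 1.0, -0.0, 0.0]
contact_force: [-0.4, -0.5, 0.8]
gripper_width: 21.2
```

Run:
```python
from h import *
s=telemetry.read_state();print(s['position'],R.from_quat(s['ee_rot']).as_matrix().round(3).tolist())
p=get_image('wrist');cv2.imwrite('pics/wrist1.png',p['frame'])
for l in('wedge','wedge_back','bare_foot','stand','stone','paver','opposite_top'):
    for a in nets.pinpoint(p,l)[:2]:print(l,np.round(a['xyz'],1),round(a['confidence'],2),proj(p,a['xyz'])[0].round())
plan([547,-177,30],np.deg2rad(181.3))
```

```text
[ 545.0339251  -182.07824687  151.36141474] [[-1.0, -0.023, 0.001], [-0.023, 1.0, -0.0], [-0.001, -0.0, -1.0]]
wedge [ 409.7 -144.4    3.7] 0.86 [439. 248.]
wedge [541.2 -27.2  -1.6] 0.82 [274. 358.]
wedge_back [ 548.7 -145.7    8.8] 0.7 [268. 246.]
bare_foot [546.3   6.2   5.2] 0.96 [268. 391.]
stone [540.6  12.3  -6.3] 0.57 [274. 387.]
cm [-0.37  0.79 12.18] rv [-0.     0.    -0.001]
```

View pics/wrist1.png

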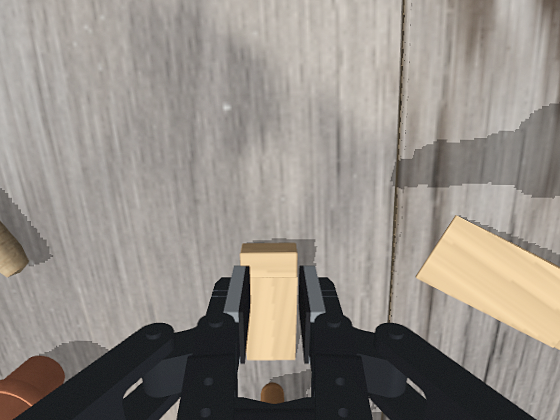

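The picture shows the small wedge centred between the fingers, with its back top edge at about (269,243). The bare leg's end is at (272,393), in line with it. I'll descend behind the back face.

{"fn": "apply_moves", "kwargs": {"steps": [{"hand": 0.25, "xyz": [-0.2, 0.3, 3], "delta_rot": [0, 0, 0]}, {"hand": 0.25, "xyz": [-0.2, 0.3, 6], "delta_rot": [0, 0, 0]}, {"hand": 0.25, "xyz": [-0.2, 0.3, 9], "delta_rot": [0, 0, 0]}, {"hand": 0.25, "xyz": [-0.2, 0.3, 11], "delta_rot": [0, 0, 0]}, {"hand": 0.25, "xyz": [-0.2, 0.3, 12.1], "delta_rot": [0, 0, 0]}, {"hand": 0.25, "xyz": [-0.2, 0.3, 12.1], "delta_rot": [0, 0, 0]}, {"hand": 0.25, "xyz": [-0.2, 0.3, 12.1], "delta_rot": [0, 0, 0]}]}}

```text
clock: 3.23
position: [546.1, -181.6, 30.9]
ee_rot: [-0.011, 1.0, -0.0, 0.0]
contact_force: [0.2, 0.3, -0.1]
gripper_width: 21.6
```

Run:
```python
from h import *
s=telemetry.read_state();print(s['position'],s['contact_force'],s['clock'])
p=get_image('side');a=p['frame'][170:330,190:430];cv2.imwrite('pics/side2.png',cv2.resize(a,None,fx=3.3,fy=3.3,interpolation=cv2.INTER_CUBIC))
plan([546.5,-150,28],np.deg2rad(181.3))
```

```text
[ 546.08544554 -181.63663952   30.87806293] [ 0.20603195  0.29766334 -0.0551284 ] 3.2333
cm [-0.04  3.15  0.37] rv [-0.001  0.002 -0.   ]
```

View pics/side2.png

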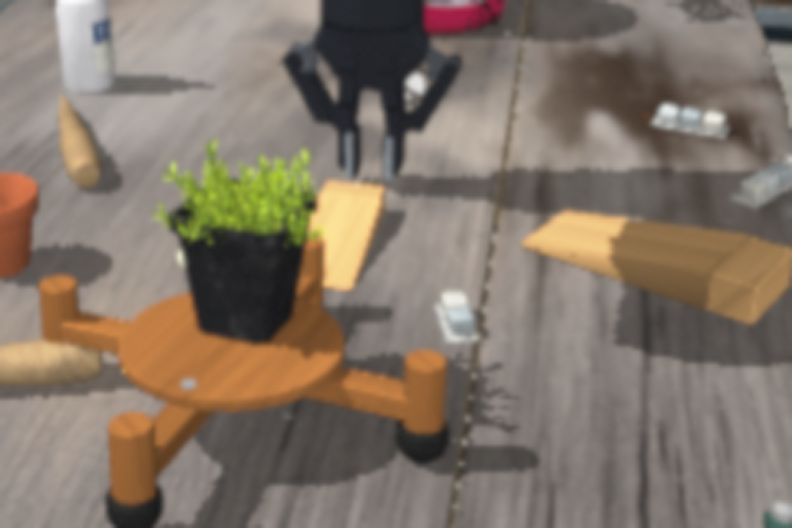

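{"fn": "apply_moves", "kwargs": {"steps": [{"hand": 0.25, "xyz": [0, 0.6, 0.2], "delta_rot": [0, 0, 0]}, {"hand": 0.25, "xyz": [0, 1.2, 0.3], "delta_rot": [0, 0, 0]}, {"hand": 0.25, "xyz": [0, 1.6, 0.3], "delta_rot": [0, 0, 0]}, {"hand": 0.25, "xyz": [0, 2.0, 0.3], "delta_rot": [0, 0, 0]}, {"hand": 0.25, "xyz": [0, 2.4, 0.3], "delta_rot": [0, 0, 0]}, {"hand": 0.25, "xyz": [0, 2.8, 0.3], "delta_rot": [0, 0, 0]}, {"hand": 0.25, "xyz": [0, 3.2, 0.3], "delta_rot": [0, 0, 0]}, {"hand": 0.25, "xyz": [0, 3.6, 0.3], "delta_rot": [0, 0, 0]}, {"hand": 0.25, "xyz": [0, 4.0, 0.3], "delta_rot": [0, 0, 0]}]}}

```text
clock: 4.03
position: [545.1, -140.5, 27.5]
ee_rot: [-0.012, 1.0, -0.0, 0.0]
contact_force: [-0.1, -0.5, 1.0]
gripper_width: 21.2
```

```bash
cat > look.py <<'E'
from h import *
import sys
t=sys.argv[1]
s=telemetry.read_state();print(s['position'],s['contact_force'],s['clock'])
p=get_image('top');a=p['frame'][160:300,120:330];a=cv2.resize(a,None,fx=3.8,fy=3.8,interpolation=cv2.INTER_CUBIC)
cv2.imwrite(f'pics/top{t}.png',a)
p=get_image('side');a=p['frame'][190:340,190:400];a=cv2.resize(a,None,fx=3.8,fy=3.8,interpolation=cv2.INTER_CUBIC)
cv2.imwrite(f'pics/side{t}.png',a)
E
python3 look.py 3
```

```text
[ 545.1064603  -140.54565659   27.51292901] [-0.10927956 -0.53591161  1.04434951] 4.0333
```

View pics/side3.png

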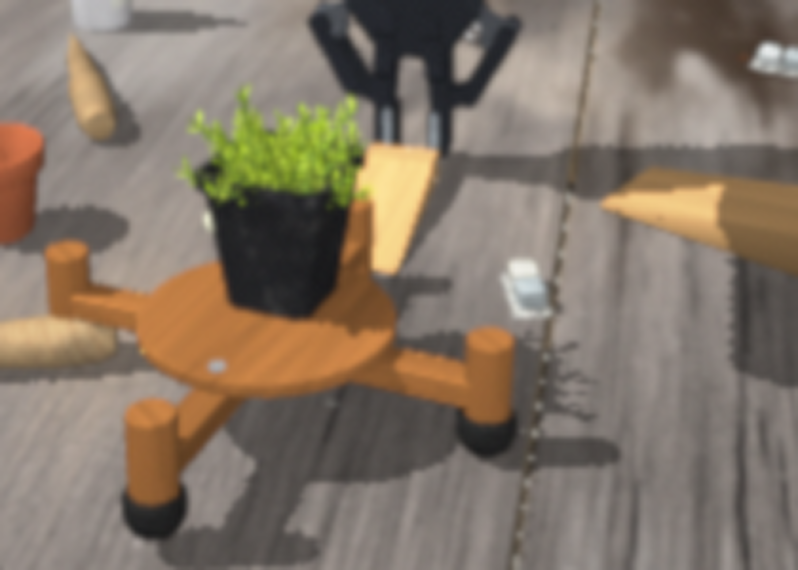

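View pics/top3.png

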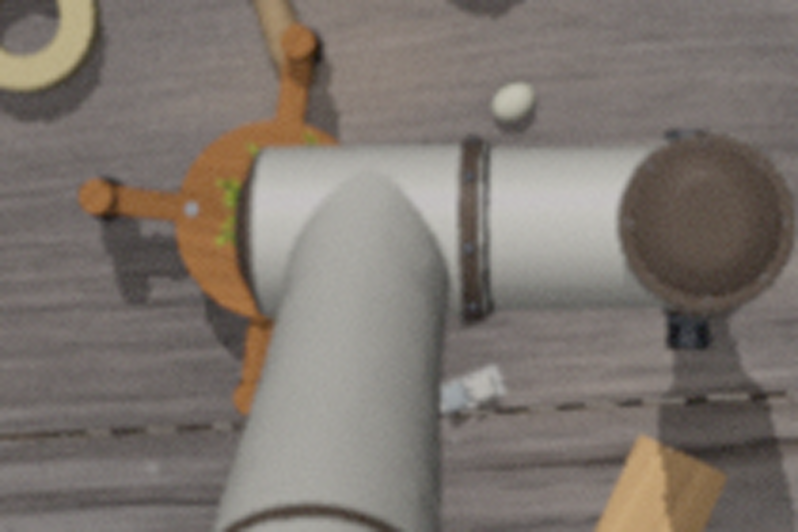

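{"fn": "apply_moves", "kwargs": {"steps": [{"hand": 0.25, "xyz": [-0.05, 0.3, 0], "delta_rot": [0, 0, 0]}, {"hand": 0.25, "xyz": [-0.1, 0.6, 0], "delta_rot": [0, 0, 0]}, {"hand": 0.25, "xyz": [-0.1, 0.9, 0], "delta_rot": [0, 0, 0]}, {"hand": 0.25, "xyz": [-0.1, 1.2, 0], "delta_rot": [0, 0, 0]}, {"hand": 0.25, "xyz": [-0.1, 1.5, 0], "delta_rot": [0, 0, 0]}, {"hand": 0.25, "xyz": [-0.1, 1.8, 0], "delta_rot": [0, 0, 0]}, {"hand": 0.25, "xyz": [-0.1, 2.1, 0], "delta_rot": [0, 0, 0]}, {"hand": 0.25, "xyz": [-0.1, 2.1, 0], "delta_rot": [0, 0, 0]}]}}

```text
clock: 4.8
position: [545.4, -119.2, 27.3]
ee_rot: [-0.012, 1.0, 0.0, -0.0]
contact_force: [-0.3, 0.1, -0.2]
gripper_width: 21.4
```

```bash
cat > look.py <<'E'
from h import *
import sys,os
t=sys.argv[1]
s=telemetry.read_state();print(s['position'],s['contact_force'],s['clock'])
p=get_image('side');cv2.imwrite(f'pics/sidefull{t}.png',p['frame'])
g=lambda f:cv2.cvtColor(f,cv2.COLOR_BGR2GRAY).astype(np.float32)
ref=g(cv2.imread('pics/side0.png'));cur=g(p['frame'])
for n,(x,y) in dict(opp=(231,302),near=(318,285),far=(208,262)).items():
    T=ref[y-11:y+12,x-12:x+13];S=cur[y-23:y+24,x-24:x+25]
    W=np.eye(2,3,dtype=np.float32);m=cv2.matchTemplate(S,T,5);l=cv2.minMaxLoc(m);W[:,2]=l[3]
    try:
        c,W=cv2.findTransformECC(T,S,W,cv2.MOTION_TRANSLATION,(3,100,1e-5),None,3);print(n,(W[:,2]-12).round(2),round(c,3))
    except Exception as e:print(n,'ecc fail',l)
# predicted shifts: tilt 4deg -> level
d=np.array([-.1014,-.9948,0]);o=np.array([551.9,113.2,0])
for n,q in dict(opp=-110,near=0,far=0).items():
    e=np.array([-.9948,.1014,0])*dict(opp=0,near=110,far=-110)[n]
    def P(th):
        c,s_=np.cos(th),np.sin(th);h=45
        return o+e+d*(q*c+h*s_)+np.array([0,0,-q*s_+h*c])
    b=proj(p,P(np.deg2rad(4)))[0]
    print(' pred',n,b.round(),[(k,(proj(p,P(np.deg2rad(k)))[0]-b).round(2).tolist()) for k in(2,1,0,-1)])
a=p['frame'][190:340,190:400];a=cv2.resize(a,None,fx=3.8,fy=3.8,interpolation=cv2.INTER_CUBIC)
cv2.imwrite(f'pics/side{t}.png',a)
E
python3 look.py 4
```

```text
[ 545.409565   -119.23690617   27.33939869] [-0.28404258  0.08677164 -0.21783555] 4.8
opp [-0.51  1.88] 0.996
near [-0.21  0.42] 0.994
far [-0.34  0.06] 0.993
 pred opp [232. 305.] [(2, [-0.39, 2.64]), (1, [-0.57, 3.96]), (0, [-0.73, 5.27]), (-1, [-0.89, 6.57])]
 pred near [320. 285.] [(2, [-0.27, 0.46]), (1, [-0.41, 0.71]), (0, [-0.54, 0.96]), (-1, [-0.68, 1.22])]
 pred far [209. 262.] [(2, [-0.45, 0.37]), (1, [-0.67, 0.57]), (0, [-0.9, 0.77]), (-1, [-1.12, 0.98])]
```

View pics/sidefull4.png

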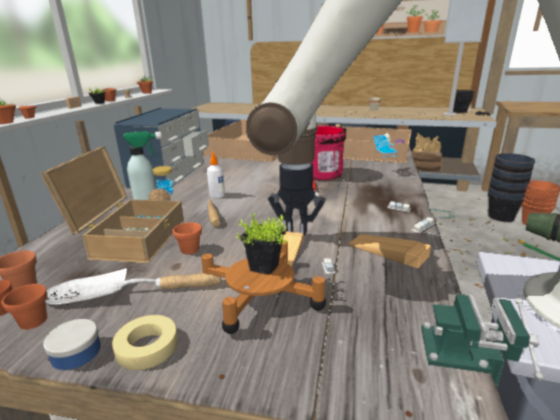

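The tracking follows the model: tilt is now about 2.6°, and the arm is well above the plant. I'll keep pushing.

{"fn": "apply_moves", "kwargs": {"steps": [{"hand": 0.25, "xyz": [0, 0.3, 0], "delta_rot": [0, 0, 0]}, {"hand": 0.25, "xyz": [0, 0.6, 0], "delta_rot": [0, 0, 0]}, {"hand": 0.25, "xyz": [0, 0.9, 0], "delta_rot": [0, 0, 0]}, {"hand": 0.25, "xyz": [0, 1.2, 0], "delta_rot": [0, 0, 0]}, {"hand": 0.25, "xyz": [0, 1.5, 0], "delta_rot": [0, 0, 0]}, {"hand": 0.25, "xyz": [0, 1.5, 0], "delta_rot": [0, 0, 0]}]}}

```text
clock: 5.35
position: [545.2, -104.2, 27.4]
ee_rot: [-0.012, 1.0, 0.0, 0.0]
contact_force: [-0.1, 0.1, -1.0]
gripper_width: 20.9
```

```bash
python3 look.py 5
```

```text
[ 545.18062128 -104.19068338   27.42920261] [-0.11907177  0.06858261 -0.9688554 ] 5.35
opp [-1.    3.85] 0.988
near [-0.36  1.08] 0.98
far [-0.62  0.28] 0.984
 pred opp [232. 305.] [(2, [-0.39, 2.64]), (1, [-0.57, 3.96]), (0, [-0.73, 5.27]), (-1, [-0.89, 6.57])]
 pred near [320. 285.] [(2, [-0.27, 0.46]), (1, [-0.41, 0.71]), (0, [-0.54, 0.96]), (-1, [-0.68, 1.22])]
 pred far [209. 262.] [(2, [-0.45, 0.37]), (1, [-0.67, 0.57]), (0, [-0.9, 0.77]), (-1, [-1.12, 0.98])]
```

View pics/side5.png

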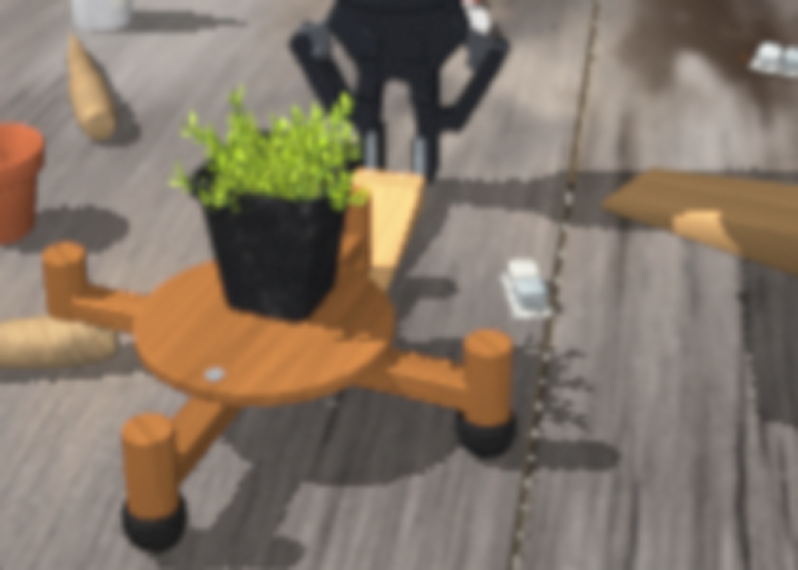

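{"fn": "apply_moves", "kwargs": {"steps": [{"hand": 0.25, "xyz": [0, 0.2, 0], "delta_rot": [0, 0, 0]}, {"hand": 0.25, "xyz": [0, 0.4, 0], "delta_rot": [0, 0, 0]}, {"hand": 0.25, "xyz": [0, 0.6, 0], "delta_rot": [0, 0, 0]}, {"hand": 0.25, "xyz": [0, 0.7, 0], "delta_rot": [0, 0, 0]}, {"hand": 0.25, "xyz": [0, 0.8, 0], "delta_rot": [0, 0, 0]}]}}

```text
clock: 5.82
position: [545.0, -96.8, 27.4]
ee_rot: [-0.012, 1.0, -0.0, -0.0]
contact_force: [-0.4, -2.2, 0.9]
gripper_width: 21.2
```

```bash
python3 look.py 6
```

```text
[544.97381418 -96.80848176  27.43193209] [-0.37564824 -2.2366759   0.86174977] 5.8167
opp [-1.31  4.9 ] 0.984
near [-0.5   1.23] 0.983
far [-0.79  0.38] 0.982
 pred opp [232. 305.] [(2, [-0.39, 2.64]), (1, [-0.57, 3.96]), (0, [-0.73, 5.27]), (-1, [-0.89, 6.57])]
 pred near [320. 285.] [(2, [-0.27, 0.46]), (1, [-0.41, 0.71]), (0, [-0.54, 0.96]), (-1, [-0.68, 1.22])]
 pred far [209. 262.] [(2, [-0.45, 0.37]), (1, [-0.67, 0.57]), (0, [-0.9, 0.77]), (-1, [-1.12, 0.98])]
```

{"fn": "apply_moves", "kwargs": {"steps": [{"hand": 0.25, "xyz": [0, 0.1, 0], "delta_rot": [0, 0, 0]}, {"hand": 0.25, "xyz": [0, 0.2, 0], "delta_rot": [0, 0, 0]}, {"hand": 0.25, "xyz": [0, 0.2, 0], "delta_rot": [0, 0, 0]}]}}

```text
clock: 6.12
position: [544.9, -94.7, 27.4]
ee_rot: [-0.012, 1.0, 0.0, -0.0]
contact_force: [-0.3, -1.5, 0.4]
gripper_width: 20.8
```

```bash
python3 look.py 7
```

```text
[544.9161778  -94.73108773  27.42240133] [-0.32913615 -1.46252995  0.40805313] 6.1167
opp [-1.34  5.12] 0.983
near [-0.65  1.32] 0.975
far [-0.84  0.38] 0.982
 pred opp [232. 305.] [(2, [-0.39, 2.64]), (1, [-0.57, 3.96]), (0, [-0.73, 5.27]), (-1, [-0.89, 6.57])]
 pred near [320. 285.] [(2, [-0.27, 0.46]), (1, [-0.41, 0.71]), (0, [-0.54, 0.96]), (-1, [-0.68, 1.22])]
 pred far [209. 262.] [(2, [-0.45, 0.37]), (1, [-0.67, 0.57]), (0, [-0.9, 0.77]), (-1, [-1.12, 0.98])]
```

View pics/side7.png

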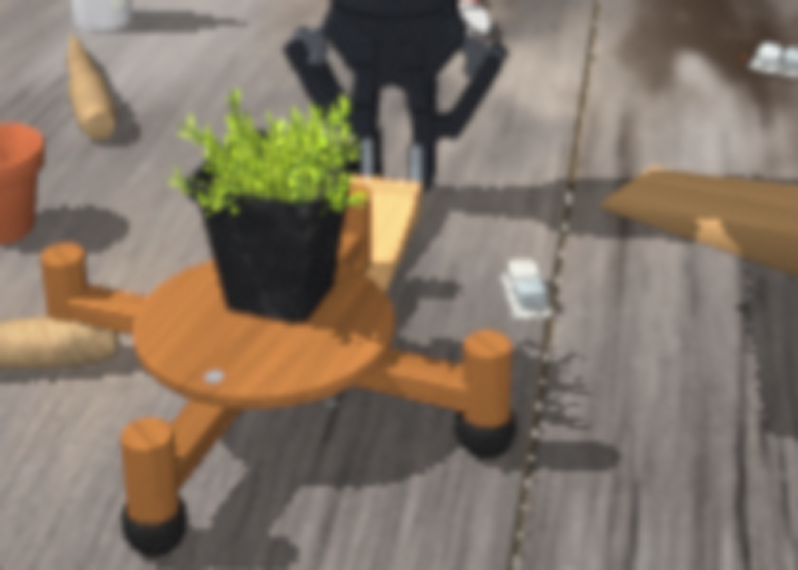

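{"fn": "apply_moves", "kwargs": {"steps": [{"hand": 0.25, "xyz": [0, 0.1, 0], "delta_rot": [0, 0, 0]}, {"hand": 0.25, "xyz": [0, 0.2, 0], "delta_rot": [0, 0, 0]}]}}

```text
clock: 6.33
position: [544.9, -92.9, 27.4]
ee_rot: [-0.011, 1.0, -0.0, 0.0]
contact_force: [-0.1, -2.2, 0.6]
gripper_width: 21.0
```

```bash
python3 look.py 8 | head -4
```

```text
[544.91758993 -92.90674399  27.43965017] [-0.08410249 -2.18742058  0.64381689] 6.3333
opp [-1.4   5.33] 0.982
near [-0.64  1.47] 0.973
far [-0.88  0.41] 0.982
```

```bash
cat > fit.py <<'E'
from h import *
from scipy.optimize import least_squares
p=get_image('side')
d=np.array([-.1014,-.9948,0]);o=np.array([551.9,113.2,0])
L={'opp':(0,-110),'near':(110,0),'far':(-110,0)}
def P(n,th,dx,dy,yaw):
    u,q=L[n];h=45;e=np.array([-.9948,.1014,0])*u;c,s=np.cos(th),np.sin(th)
    v=e+d*(q*c+h*s)+np.array([0,0,-q*s+h*c])
    return o+[dx,dy,0]+R.from_rotvec([0,0,yaw]).apply(v)
def fit(M):
    b={n:proj(p,P(n,np.deg2rad(4),0,0,0))[0] for n in L}
    f=lambda x:np.concatenate([proj(p,P(n,np.deg2rad(x[0]),x[1],x[2],x[3]/100))[0]-b[n]-M[n] for n in L])
    r=least_squares(f,[2,0,0,0]);return r.x.round(2),r.fun.round(2)
D=[dict(opp=(-.51,1.88),near=(-.21,.42),far=(-.34,.06)),dict(opp=(-1,3.85),near=(-.36,1.08),far=(-.62,.28)),dict(opp=(-1.31,4.9),near=(-.5,1.23),far=(-.79,.38)),dict(opp=(-1.34,5.12),near=(-.65,1.32),far=(-.84,.38)),dict(opp=(-1.4,5.33),near=(-.64,1.47),far=(-.88,.41))]
for M in D:print(*fit({k:np.array(v) for k,v in M.items()}))
E
python3 fit.py
```

```text
[ 2.49  0.1  -0.16 -0.29] [ 0.01  0.   -0.09 -0.03  0.08  0.08]
[ 1.09 -0.07  0.28 -0.66] [ 0.02 -0.   -0.15 -0.06  0.15  0.16]
[ 0.21  0.05  0.09 -0.8 ] [ 0.07 -0.01 -0.21 -0.02  0.15  0.14]
[ 0.02  0.12  0.06 -0.84] [ 0.01 -0.   -0.13 -0.06  0.14  0.15]
[-0.08  0.04  0.27 -0.91] [ 0.   -0.   -0.15 -0.08  0.17  0.19]
```

The fit gives a tilt of about -0.1° and under 0.5 mm of slide, so the stand is level. I'll retreat straight back, then up.

{"fn": "apply_moves", "kwargs": {"steps": [{"hand": 0.25, "xyz": [0, -0.5, 0], "delta_rot": [0, 0, 0]}, {"hand": 0.25, "xyz": [0, -2, 0], "delta_rot": [0, 0, 0]}, {"hand": 0.25, "xyz": [0, -4, 0], "delta_rot": [0, 0, 0]}, {"hand": 0.25, "xyz": [0, -5, -1], "delta_rot": [0, 0, 0]}, {"hand": 0, "xyz": [0, -5, -5], "delta_rot": [0, 0, 0]}, {"hand": 0, "xyz": [0, -5, -9], "delta_rot": [0, 0, 0]}, {"hand": 0, "xyz": [0, -5, -13], "delta_rot": [0, 0, 0]}, {"hand": 0, "xyz": [0, -5, -17], "delta_rot": [0, 0, 0]}, {"hand": 0, "xyz": [0, -5, -21], "delta_rot": [0, 0, 0]}, {"hand": 0, "xyz": [0, -5, -21], "delta_rot": [0, 0, 0]}]}}

```text
clock: 7.27
position: [550.3, -143.7, 247.1]
ee_rot: [-0.012, 1.0, -0.001, 0.009]
contact_force: [1.0, 0.1, 1.4]
gripper_width: 0.3
```

```bash
python3 look.py 9 | head -4
python3 - <<'E'
from h import *
p=get_image('wrist');cv2.imwrite('pics/wrist9.png',p['frame'])
p=get_image('top');cv2.imwrite('pics/top9.png',p['frame'])
for a in nets.pinpoint(p,'opposite_top')[:2]+nets.pinpoint(p,'stand')[:2]:print(a['xyz'],a['confidence'])
plan([563,222.5,238],np.deg2rad(181.3))
print(telemetry.read_state()['joints'])
E
```

```text
[ 550.26918138 -143.71897179  247.05845456] [1.00130774 0.10316255 1.4252319 ] 7.2667
opp [-1.4   5.36] 0.982
near [-0.62  1.47] 0.975
far [-0.87  0.4 ] 0.982
[565.9, 223.3, 55.3] 0.56
cm [-2.62 36.47 -0.21] rv [ 0.001 -0.003  0.   ]
[ 3.10812637e-02  2.95433733e-01 -1.70335222e-01 -7.66494267e-04
 -1.10812517e+00 -8.01759881e-03]
```

View pics/top9.png

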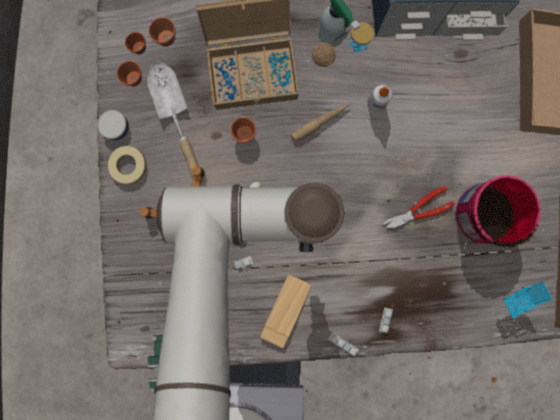

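View pics/side9.png

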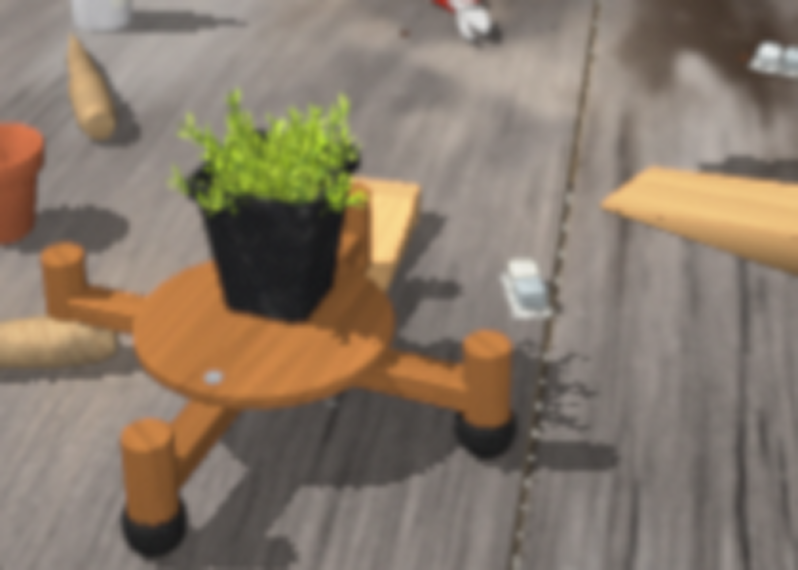

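{"fn": "apply_moves", "kwargs": {"steps": [{"hand": 0, "xyz": [0, 3, 0], "delta_rot": [0, 0, 0]}, {"hand": 0, "xyz": [0, 6.5, 0], "delta_rot": [0, 0, 0]}, {"hand": 0, "xyz": [-0.6, 10, 0], "delta_rot": [0, 0, 0]}, {"hand": 0, "xyz": [-1.2, 13.5, 0], "delta_rot": [0, 0, 0]}, {"hand": 0, "xyz": [-1.6, 17, 0], "delta_rot": [0, 0, 0]}, {"hand": 0, "xyz": [-1.9, 20.5, 0], "delta_rot": [0, 0, 0]}, {"hand": 0, "xyz": [-1.9, 24, 0], "delta_rot": [0, 0, 0]}, {"hand": 0, "xyz": [-1.9, 27.5, 0], "delta_rot": [0, 0, 0]}, {"hand": 0, "xyz": [-1.9, 31, 0], "delta_rot": [0, 0, 0]}, {"hand": 0, "xyz": [-1.9, 34.5, 0], "delta_rot": [0, 0, 0]}, {"hand": 0, "xyz": [-1.9, 36.5, 0], "delta_rot": [0, 0, 0]}, {"hand": 0, "xyz": [-1.9, 36.5, 0], "delta_rot": [0, 0, 0]}]}}

```text
clock: 8.52
position: [556.0, 226.0, 234.9]
ee_rot: [-0.014, 1.0, -0.001, -0.001]
contact_force: [0.1, -0.7, -0.2]
gripper_width: -0.1
```

Run:
```python
from h import *
p=get_image('wrist');cv2.imwrite('pics/wrist10.png',p['frame'])
for a in nets.pinpoint(p,'opposite_top')[:2]:print(a['xyz'],a['confidence'],proj(p,a['xyz']))
print(proj(p,[[563.1,222.6,60]]))
p=get_image('side');cv2.imwrite('pics/side10.png',p['frame'])
s=telemetry.read_state();print(s['position'],s['ee_rot'],s['contact_force'])
plan([563,222.5,95],np.deg2rad(181.3))
```

```text
[566.3, 223.1, 57.8] 0.85 [[260.89345119 186.40268777]]
[[264.65911773 186.60487297]]
[556.08763789 222.07581581 235.72323849] [-1.16071811e-02  9.99931139e-01 -9.55605091e-04 -1.44167150e-03] [ 0.30929624 -0.37783055 -0.50306898]
cm [-0.73  0.05 14.07] rv [-0.002 -0.003  0.001]
```

View pics/wrist10.png

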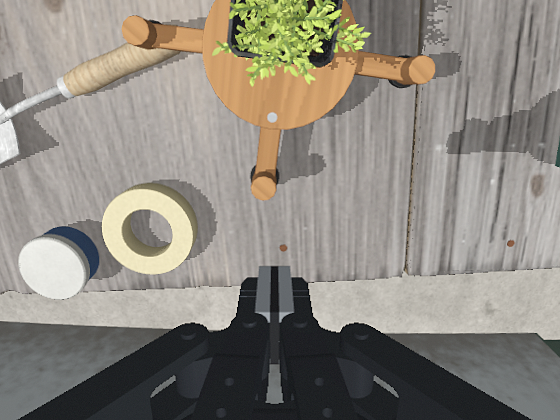

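View pics/side10.png

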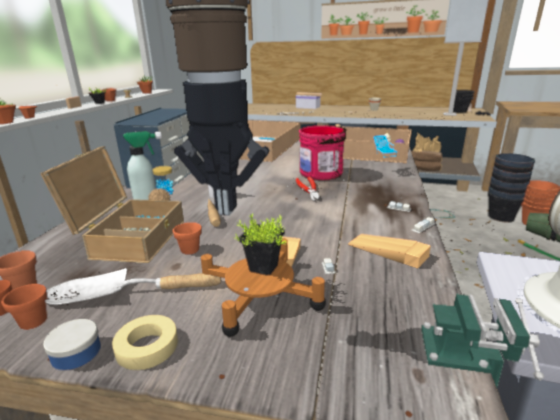

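The opposite leg's top shows at (264,187), which matches my prediction of (264.7,186.6). I'll descend to just above it.

{"fn": "apply_moves", "kwargs": {"steps": [{"hand": 0, "xyz": [-0.7, 0.05, 2], "delta_rot": [0, 0, 0]}, {"hand": 0, "xyz": [-0.7, 0.05, 5], "delta_rot": [0, 0, 0]}, {"hand": 0, "xyz": [-0.7, 0.05, 8], "delta_rot": [0, 0, 0]}, {"hand": 0, "xyz": [-0.7, 0.05, 11], "delta_rot": [0, 0, 0]}, {"hand": 0, "xyz": [-0.7, 0.05, 13], "delta_rot": [0, 0, 0]}, {"hand": 0, "xyz": [-0.7, 0.05, 14], "delta_rot": [0, 0, 0]}, {"hand": 0, "xyz": [-0.7, 0.05, 14], "delta_rot": [0, 0, 0]}, {"hand": 0, "xyz": [-0.7, 0.05, 14], "delta_rot": [0, 0, 0]}]}}

```text
clock: 9.33
position: [564.2, 222.4, 97.7]
ee_rot: [-0.011, 1.0, -0.0, 0.0]
contact_force: [0.1, 0.3, 0.5]
gripper_width: 0.1
```

```bash
python3 look.py 11|head -4; python3 -c "
from h import *
plan([563,222.5,82],np.deg2rad(181.3))"
```

```text
[564.16051563 222.43198653  97.71473049] [0.05262456 0.32986793 0.48788541] 9.3333
opp [-1.67  5.85] 0.96
near [-0.62  1.47] 0.974
far [-3.07 -1.88] 0.491
cm [ 0.17 -0.05  1.67] rv [ 0.001  0.002 -0.   ]
```

View pics/side11.png

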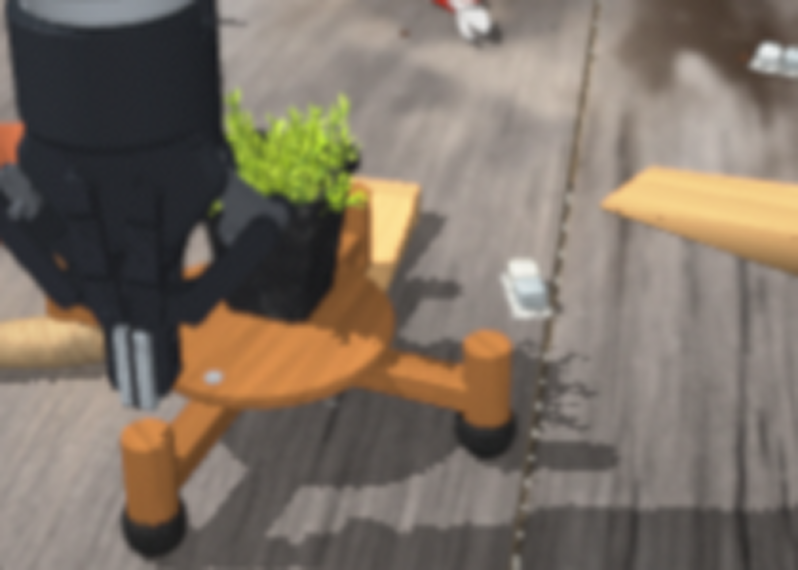

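Tips are right above the leg's top. I'll press in small steps, first to near contact.

{"fn": "apply_moves", "kwargs": {"steps": [{"hand": 0, "xyz": [0.1, 0, 0.4], "delta_rot": [0, 0, 0]}, {"hand": 0, "xyz": [0.1, 0, 0.8], "delta_rot": [0, 0, 0]}, {"hand": 0, "xyz": [0.1, 0, 1.1], "delta_rot": [0, 0, 0]}, {"hand": 0, "xyz": [0.1, 0, 1.4], "delta_rot": [0, 0, 0]}, {"hand": 0, "xyz": [0.1, 0, 1.5], "delta_rot": [0, 0, 0]}]}}

```text
clock: 9.8
position: [562.4, 223.1, 82.1]
ee_rot: [-0.012, 1.0, -0.0, -0.0]
contact_force: [-0.4, -0.1, 1.7]
gripper_width: 0.0
```

{"fn": "apply_moves", "kwargs": {"steps": [{"hand": 0, "xyz": [0, 0, 0.05], "delta_rot": [0, 0, 0]}, {"hand": 0, "xyz": [0, 0, 0.1], "delta_rot": [0, 0, 0]}, {"hand": 0, "xyz": [0, 0, 0.1], "delta_rot": [0, 0, 0]}]}}

```text
clock: 10.05
position: [562.5, 223.2, 81.9]
ee_rot: [-0.012, 1.0, -0.0, -0.0]
contact_force: [-2.7, 0.3, 3.9]
gripper_width: -0.0
```

{"fn": "apply_moves", "kwargs": {"steps": [{"hand": 0, "xyz": [0, 0, 0.05], "delta_rot": [0, 0, 0]}, {"hand": 0, "xyz": [0, 0, 0.1], "delta_rot": [0, 0, 0]}, {"hand": 0, "xyz": [0, 0, 0.15], "delta_rot": [0, 0, 0]}, {"hand": 0, "xyz": [0, 0, 0.15], "delta_rot": [0, 0, 0]}, {"hand": 0, "xyz": [0, 0, 0.15], "delta_rot": [0, 0, 0]}]}}

```text
clock: 10.47
position: [562.5, 223.2, 81.7]
ee_rot: [-0.012, 1.0, -0.0, 0.0]
contact_force: [-5.1, 0.5, 11.2]
gripper_width: -0.2
```

```bash
python3 look.py 12|head -4
```

```text
[562.53637234 223.210005    81.69818818] [-5.13637601  0.45822607 11.22039281] 10.4667
opp [-11.52  10.58] 0.671
near [-0.64  1.46] 0.975
far [ 0.93 12.47] 0.454
```

View pics/side12.png

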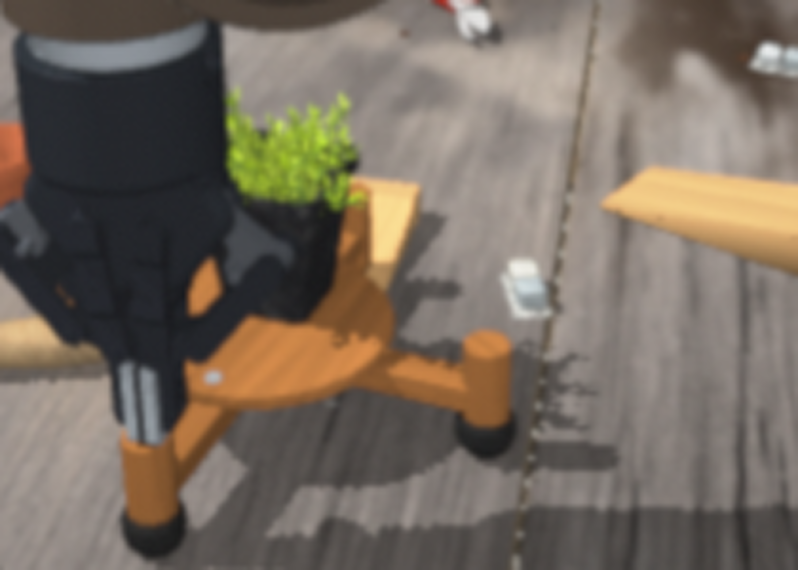

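11 N on the leg and the stand didn't move. I'll hold briefly, then lift off and clear.

{"fn": "apply_moves", "kwargs": {"steps": [{"hand": 0, "xyz": [0, 0, 0], "delta_rot": [0, 0, 0]}, {"hand": 0, "xyz": [0, 0, 0], "delta_rot": [0, 0, 0]}, {"hand": 0, "xyz": [0, 0, -0.4], "delta_rot": [0, 0, 0]}, {"hand": 0, "xyz": [0, 0, -1.5], "delta_rot": [0, 0, 0]}, {"hand": 0, "xyz": [0, 0, -4], "delta_rot": [0, 0, 0]}, {"hand": 0, "xyz": [0, 0, -8], "delta_rot": [0, 0, 0]}, {"hand": 0, "xyz": [0, 0, -12], "delta_rot": [0, 0, 0]}, {"hand": 0, "xyz": [0, 0, -15], "delta_rot": [0, 0, 0]}, {"hand": 0, "xyz": [0, 0, -15], "delta_rot": [0, 0, 0]}, {"hand": 0, "xyz": [0, 0, -15], "delta_rot": [0, 0, 0]}]}}

```text
clock: 11.35
position: [563.6, 223.7, 232.8]
ee_rot: [-0.011, 1.0, 0.002, 0.003]
contact_force: [-0.6, -0.6, 0.1]
gripper_width: -0.3
```

```bash
python3 look.py 13|head -4; python3 -c "
from h import *
p=get_image('wrist');cv2.imwrite('pics/wrist13.png',p['frame'])"
```

```text
[563.60522419 223.68488516 232.83359124] [-0.55021519 -0.56927591  0.08390177] 11.35
opp [-1.4   5.34] 0.982
near [-0.64  1.47] 0.975
far [-0.86  0.4 ] 0.982
```

View pics/side13.png

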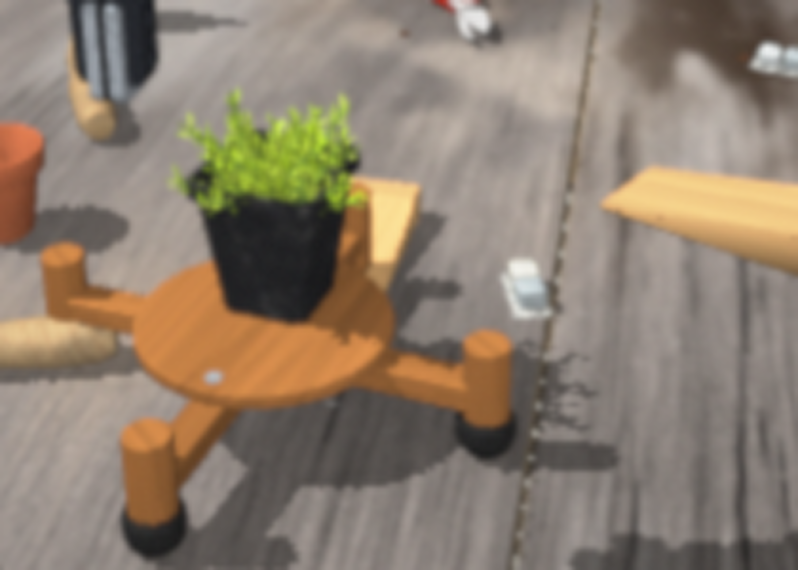

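The stand is in the same pose before, during and after the press (within about 0.03 px), with the wedge still under the leg. The gripper is clear, so I'm handing in.

```bash
python3 -c "
from h import *
print(workorder.job_done())"
```

```text
the job is handed in; nothing more can be done
None
```

The stand is level on the smaller wedge, and I've handed the job in; the system gives no verdict.

- **Wedge:** I pushed it thin edge first with both fingertips, about 63 mm, under the bare leg. The push readings stayed at about 2 N or less. A fit to the side camera images puts the stand's tilt at about -0.1° and its slide under 0.5 mm.
- **Press test:** I pressed the opposite leg's top with about 11 N, holding above 3 N for over 0.4 s, then let go. The side legs and opposite leg were in the same place before and after, to about 0.03 px. During the press only the near side leg could be tracked, because the gripper hid the other two, and it did not move either.
- **Other things:** The stone strip showed no shift in the side pictures. I didn't measure the pebble, clay pot or secateurs again afterwards, but the gripper stayed clear of all of them.
- **Oddities:**
    - I couldn't measure the contact force between wedge and bare leg directly. I judge it from the stand being level and not moving under the press.
    - During the press there was also a sideways force of about 5 N, but the stand did not move.

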